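# Sweep the bottle caps into the capping track

## Robot

A 6-joint arm with a two-finger parallel gripper is mounted at the origin on the work surface. World frame = base frame: x ahead of the robot, y to its left, z up, the work surface at z = 0. Lengths are in m, angles in rad, forces in N, time in s.
With the tool pointing down it reaches from about 0.375 to 0.9 m from the base axis. Payload 3.1 kg.
Tool frame: the origin (TCP) lies on the centre line of the jaws, within the pads' length; the fingertips stand 17 mm ahead of it and the grasp point (between the pads) lies 2 mm behind it; z points along the fingers, y is the line along which they close (so a half turn about z gives the same grasp; the last joint's range is limited). The gripper opens to 87 mm and grips with 3 to 60 N. Pads are 19 mm wide; open, the fingers measure 117 mm over their backs; the gripper's body (75 mm by 190 mm) begins 51 mm behind the grasp point.
Start: joints at [1.03, 0.527, 1.433, -0, 1.181, -0.178], TCP at [0.222, 0.584, 0.24] pointing down, gripper open.
Joint ranges: [-3.08, 3.08], [-0.75, 2.2], [0.22, 2.44], [-1.43, 4.57], [0, 2.65], [-2.85, 2.85]. Speed limits (rad/s): [2.79, 2.79, 3.14, 3.14, 3.14, 3.14].

## Interface

Orientations are given as a unit quaternion [x, y, z, w].
In Python, from workcell import manip gives the robot as it stands.
- The arm moves only by the tool step_arm, never from a script. Its argument "deltas" is a list that holds one entry, the list of rows, each a list of 7 numbers: the turn, a rotation vector about the tool's x, y, z in degrees, then the shift along the tool's x, y, z in cm, then the finger opening in cm, from 0 to 8.7. A call has 1 to 10 rows; each row shifts and turns the commanded pose from where the row before left it, along the tool's axes as they then stand; what a row does not reach is not made up. A row lasts 1/12 s, in which the tool goes at most 41.7 mm and 7.16 degrees, less where a joint would pass 70% of its speed; a pose out of reach is approached as far as the arm can. A call with a gripper value outside its range is refused whole. The fingers move at their own pace and stop on an object; "grip_force" is the grip in N (left out, the last holds). Time passes only in rows, so rows that do not move let the fingers close. It gives the time, the measured TCP pose, the force, the opening and the grip force at its end, in the units of the state.
- manip.get_state(): the state, without advancing time (a new reading comes with each control period).
- manip.grab_frame(name): name is "side" or "top" or "wrist"; returns a dict with "frame" (400x640x3 uint8, red, green, blue), "K" (3x3 intrinsics, pixels), "k1" (the pictures are not rectified: a ray, as slopes to the right and down, at radius r is drawn at 1 + k1 r^2 times it, then the intrinsics apply), "rvec" (rotation vector, rad) and "tvec" (3), from world to camera coordinates, as OpenCV has them. Camera axes: x right, y down, z forward; pixel columns grow to the right and rows downward; lengths in m; the calibration is good to about 2 mm. A picture is of the moment at which its call begins. There is no depth.
- manip.hand_in(): hands the job in; it is judged then, once.
The state is a dict: "time": time; "joint_pos": joint angles; "qd": joint speeds; "joint_efforts": joint torques, N m; "ee_pos": TCP position; "tcp_rot": TCP orientation; "ft_force": force on the tool from outside, world axes, zero at the start; "ft_torque": the same for the moment, N m; "grip_width": finger opening in m; "grasp_force": force on a finger pad.
Only numpy, scipy, OpenCV 4.12 (cv2) and the standard library are available. Lean on these libraries where they do the work, as an engineer would, in place of code of your own. Each camera call takes 0.05 s, during which the arm holds its last target. There are 200 camera calls.

## Task

Load the cap track: with the fingertips sweep the three black screw caps that lie loose on the bench across it and in through the gate of the track, one at a time (the next only when the one before is in), so that all three stand upright in single file in the lane, each wholly past the gate. Only push them: never pick up or tip a cap. Leave the bottle stopper, jar lid, tape, bottles and jar where they are.

Things in the scene. Friction and masses are not known exactly. Their poses are not given: they have to be found in the camera images.
- track: cap track fixed to the bench, pointing roughly to the robot's left: two parallel aluminium rails 9 mm high, 8 mm wide, the lane between them 38 mm wide, 125 mm long, without floor (caps slide on the bench), closed at the far end. Origin: centre of its open end (the gate) on the bench; x from the gate into the lane, y across it, z up. Screw feet up to 6 mm high stand within 32 mm beside the rails
- track_mouth (a point): point on the bench 40 mm in front of the gate, on the lane's centre line (track x = -40 mm): middle of the mouth between the ends of two straight 9 mm high wings, which narrow from about 87 mm apart here to the 38 mm gate. Same axes as the track
- track_end (a point): point on the bench at the far end of the lane, on its centre line, at the face of the 9 mm high stop (track x = 125 mm). The lane holds three 32 mm caps in single file with 29 mm to spare. Same axes as the track
- cap_a: black bottle screw cap, one of three alike, standing closed end up on the bench: plain upright cylinder 32 mm across, 24 mm high, about 16 g. Its top stands 15 mm above the track's rails, so fingers can push it while passing over the rails. Origin: centre of its underside; z up.
- cap_b: black bottle screw cap, one of three alike, standing closed end up on the bench: plain upright cylinder 32 mm across, 24 mm high, about 16 g. Its top stands 15 mm above the track's rails, so fingers can push it while passing over the rails. Origin: centre of its underside; z up.
- cap_c: black bottle screw cap, one of three alike, standing closed end up on the bench: plain upright cylinder 32 mm across, 24 mm high, about 16 g. Its top stands 15 mm above the track's rails, so fingers can push it while passing over the rails. Origin: centre of its underside; z up.
- stopper: bottle stopper standing on its black head: head 30 mm across and 11 mm high, cork shaft 19 mm across pointing up, 35 mm tall in all. A bystander. Origin: centre of its underside; z up.
- jar_lid: wide black jar lid lying flat, 64 mm across, 14 mm high. A bystander. Origin: centre of its underside; z up.
- tape: roll of paper tape lying flat, 84 mm across outside, 68 mm inside, 25 mm high. A bystander. Origin: centre of its underside; z up.
- bottle_a: labelled dark green oil bottle, standing, 51 mm across, 212 mm tall, no cap. A bystander. Origin: centre of its underside; z up.
- bottle_b: labelled dark green oil bottle, same as bottle_a. A bystander. Origin: centre of its underside; z up.
- bottle_c: dark green oil bottle without label, same size as bottle_a. A bystander. Origin: centre of its underside; z up.
- jar: small jar with black lid, 66 mm across, 90 mm tall. A bystander. Origin: centre of its underside; z up.
Mind the look-alikes: they are no part of the job. What is shaped like the cap_c but red or turquoise is not meant.

How it is judged:
By the outcome, as a careful person would: the job done as asked, in the order asked, and still so for the second after the job is handed in, with the robot touching nothing.
It also fails if it takes over 72 s, if anything falls off the work surface, if the arm or the gripper's body presses on something with over 40 N, if the wrist force passes 120 N, or if a joint passes its speed limit or range.

## Working session

There is one attempt and no reset: what is moved stays moved. The work goes in short steps, Python scripts to look and compute and a tool call to move; the robot and the scene stay as the last step left them, time stands still between calls to the robot, and variables do not carry over. Pictures are saved under pics/ and viewed, at most 10 in all, crops included, and the job is handed in when it is done.

Besides the shell and the picture viewer there is one more tool, called after "Emit:" as name([rows], argument=value, ...), one row to a line, values as JSON. step_arm: Moves the arm, as the interface text tells. Its arguments: {"type":"object","properties":{"deltas":{"type":"array","items":{"type":"array","items":{"type":"array","items":{"type":"number"}}}},"grip_force":{"type":"number"}},"required":["deltas"]}

```bash
mkdir -p pics; ls; cat > h.py <<'E'
import numpy as np, cv2, pickle
from workcell import manip
def grab(n,tag):
    f=manip.grab_frame(n); pickle.dump(f,open(f'pics/{tag}.pkl','wb'))
    cv2.imwrite(f'pics/{tag}.png',cv2.cvtColor(f['frame'],cv2.COLOR_RGB2BGR)); return f
def load(tag): return pickle.load(open(f'pics/{tag}.pkl','rb'))
def ray(f,uv):
    K=np.array(f['K']); d=np.array([(uv[0]-K[0,2])/K[0,0],(uv[1]-K[1,2])/K[1,1]]); s=d.copy()
    for _ in range(20): s=d/(1+f['k1']*(s@s))
    R=cv2.Rodrigues(np.array(f['rvec'],float))[0]; t=np.array(f['tvec'],float).ravel()
    return -R.T@t, R.T@np.array([s[0],s[1],1.])
def onz(f,uv,z):
    o,d=ray(f,uv); return o+d*(z-o[2])/d[2]
def proj(f,P):
    K=np.array(f['K']);R=cv2.Rodrigues(np.array(f['rvec'],float))[0]
    c=R@np.array(P,float)+np.array(f['tvec'],float).ravel(); s=c[:2]/c[2]; s=s*(1+f['k1']*(s@s))
    return np.array([K[0,0]*s[0]+K[0,2],K[1,1]*s[1]+K[1,2]])
E
python3 - <<'E'
from h import *
for n in ['top','side']:
    f=grab(n,n+'0'); o,_=ray(f,(320,200)); print(n,o,np.array(f['K'])[0,0],f['k1'])
print(manip.get_state())
E
```

```text
pics
top [0.46421182 0.00260283 1.36539902] 437.80798802950227 -0.05258502035345514
side [ 0.16801064 -1.17073096  1.09179629] 511.0802416392007 0.033251988161050544
{'time': 0.1, 'joint_pos': array([ 1.02952670e+00,  5.28364565e-01,  1.43375492e+00, -1.13470446e-05,
        1.18141193e+00, -1.78506972e-01]), 'qd': array([-0.0010328 , -0.00198955, -0.00426707,  0.0001706 ,  0.0009232 ,
        0.00026688]), 'joint_efforts': array([ 5.59647615e-04, -4.40984881e+01, -1.77151161e+01,  6.35221833e-02,
        5.33227343e-02, -3.61978505e-05]), 'ee_pos': array([0.22144129, 0.58379281, 0.23868089]), 'tcp_rot': array([ 1.80386203e-01,  9.83595383e-01, -9.09125309e-04, -3.36475563e-04]), 'ft_force': array([0.72945906, 1.21830509, 0.34563559]), 'ft_torque': array([ 0.03126593, -0.03125588,  0.04678743]), 'grasp_force': 0.0, 'grip_width': 0.08702605672581734}
```

View pics/top0.png

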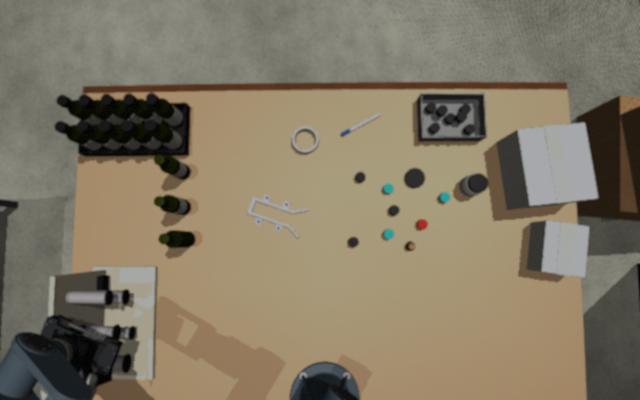

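View pics/side0.png

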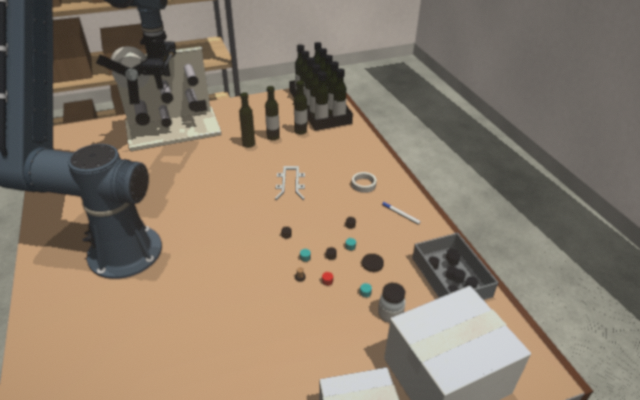

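The top view shows three black caps at (360,177), (393,210) and (352,242). In the side view they are at (351,222), (331,253) and (286,232).

Things that could be mistaken for them, in top view pixels:
- stopper (410,246), brown cork on top
- jar lid (414,178), too wide
- jar (474,184)
- turquoise caps (388,188), (388,234) and (444,198)
- red cap (422,224)
- caps in the tray at (450,118)

The track is at (250–300, 195–237), with its mouth opening to the right.

```bash
python3 - <<'E'
from h import *
from scipy.optimize import least_squares
T=load('top0');S=load('side0')
def blob(f,c,r=13):
    g=f['frame'].max(2).astype(float); u,v=c
    p=g[v-r:v+r+1,u-r:u+r+1]; m=(p<85).astype(np.uint8)
    n,l,st,ce=cv2.connectedComponentsWithStats(m,connectivity=4)
    k=1+np.argmax(st[1:,4]); return ce[k]+[u-r,v-r],st[k]
for a,b in [((360,177),(351,222)),((393,210),(331,253)),((352,242),(286,232))]:
    ca,sa=blob(T,a);cb,sb=blob(S,b)
    o1,d1=ray(T,ca);o2,d2=ray(S,cb)
    A=np.stack([d1,-d2],1);s=np.linalg.lstsq(A,o2-o1,rcond=None)[0]
    p,q=o1+s[0]*d1,o2+s[1]*d2
    print(ca.round(1),sa[2:],cb.round(1),sb[2:],'mid',((p+q)/2).round(4),'gap',np.linalg.norm(p-q).round(4),'top@12mm',onz(T,ca,.014).round(4))
for n,uv in dict(stopper=(410,246),lid=(414,178),tq1=(388,188),tq2=(388,234),tq3=(444,198),red=(422,224),tape=(305,140)).items(): print(n,onz(T,uv,.02).round(3))
a=cv2.resize(T['frame'][160:260,235:435],None,fx=4,fy=4,interpolation=cv2.INTER_CUBIC)
cv2.imwrite('pics/c1.png',a[:,:,::-1])
b=cv2.resize(S['frame'][155:205,262:322],None,fx=8,fy=8,interpolation=cv2.INTER_CUBIC)
cv2.imwrite('pics/c2.png',b[:,:,::-1])
E
```

```text
[359.6 177.3] [10 10 75] [350.1 222.6] [ 9 10 76] mid [ 0.6647 -0.1138  0.0091] gap 0.0042 top@12mm [ 0.6619 -0.1128  0.014 ]
[393.  210.3] [11 10 76] [330.6 253.4] [10 11 89] mid [ 0.561  -0.2161  0.0086] gap 0.0041 top@12mm [ 0.5586 -0.2147  0.014 ]
[352.6 241.9] [10  9 70] [286.  232.4] [ 9 10 77] mid [ 0.4641 -0.0896  0.0083] gap 0.0042 top@12mm [ 0.462  -0.0887  0.014 ]
stopper [ 0.449 -0.263  0.02 ]
lid [ 0.658 -0.281  0.02 ]
tq1 [ 0.627 -0.2    0.02 ]
tq2 [ 0.486 -0.197  0.02 ]
tq3 [ 0.595 -0.372  0.02 ]
red [ 0.516 -0.302  0.02 ]
tape [0.78  0.057 0.02 ]
```

View pics/c1.png

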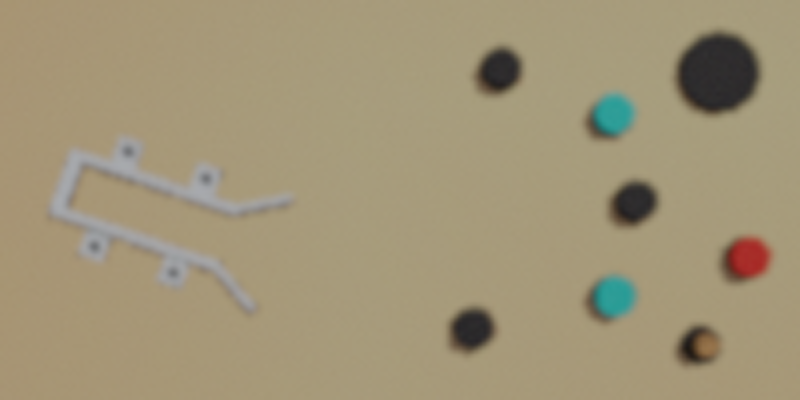

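The crop confirms plain black cap tops at crop (500,70), (635,202) and (472,328). The stopper is brown-topped at (700,345), the jar lid is much wider at (718,72), and the others are coloured. The track gate is near crop (225,237), and the closed end is near (67,184).

```bash
python3 - <<'E'
from h import *
T=load('top0')
P=lambda c,z=.009: onz(T,((c[0]+.5)/4-.5+235,(c[1]+.5)/4-.5+160),z)[:2]
pts={k:P(v) for k,v in dict(ug=(235,211),lg=(214,264),uf=(80,157),lf=(58,212),uw=(292,199),lw=(252,309)).items()}
for k,v in pts.items(): print(k,v.round(4))
g=(pts['ug']+pts['lg'])/2; f=(pts['uf']+pts['lf'])/2; d=(f-g)
print('gate',g.round(4),'len',np.linalg.norm(d),'yaw',np.degrees(np.arctan2(d[1],d[0])))
for n,c in dict(a=(170,178),b=(185,212),c=(192,239)).items(): print(n,onz(T,c,.0).round(3))
W=grab('wrist','w0'); st=manip.get_state(); R=cv2.Rodrigues(np.array(W['rvec']))[0]
from scipy.spatial.transform import Rotation as Ro
Rt=Ro.from_quat(st['tcp_rot']).as_matrix(); o,_=ray(W,(0,0)); print('cam in tool',Rt.T@(o-st['ee_pos']),'\n',Rt.T@R.T)
print(W['K'][0][0],Rt.round(3))
E
```

```text
ug [0.5539 0.0936]
lg [0.5129 0.1098]
uf [0.5966 0.2149]
lf [0.5536 0.2316]
uw [0.563  0.0493]
lw [0.4781 0.0803]
gate [0.5334 0.1017] len 0.12847242173778214 yaw 71.05279038067289
a [0.665 0.488 0.   ]
b [0.557 0.436 0.   ]
c [0.472 0.412 0.   ]
cam in tool [ 0.08426709  0.00025542 -0.14507665] 
 [[ 5.89288722e-04 -9.51500476e-01 -3.07646708e-01]
 [ 9.99999709e-01  7.10016695e-04 -2.80492755e-04]
 [ 4.85323289e-04 -3.07646453e-01  9.51500617e-01]]
288.07095832130796 [[-0.935  0.355 -0.001]
 [ 0.355  0.935 -0.001]
 [ 0.    -0.002 -1.   ]]
```

Emit:
step_arm([
  [[0,0,0,-2.2,-2.6,0,2],[0,0,0,-2.2,-2.6,0,2],[0,0,0,-2.2,-2.6,0,2],[0,0,0,-2.2,-2.6,0,2],[0,0,0,-2.2,-2.6,0,2],[0,0,0,-2.2,-2.6,0,2],[0,0,0,-2.2,-2.6,0,2],[0,0,0,-2.2,-2.6,0,2],[0,0,0,-3.5,-1.9,0,2],[0,0,0,-3.5,-1.9,0,2]],
])

```text
time: 0.98
ee_pos: [0.3641, 0.2654, 0.2396]
tcp_rot: [0.18, 0.984, -0.0, -0.0]
ft_force: [0.6, 0.7, -0.1]
grip_width: 0.0282
grasp_force: 0.0
```

Emit:
step_arm([
  [[0,0,7,-3.5,-1.9,0,2],[0,0,7,-3.3,-2.3,0,2],[0,0,7,-3.0,-2.7,0,2],[0,0,7,-2.6,-3.0,0,2],[0,0,7,-2.2,-3.3,0,2],[0,0,7,-1.8,-3.6,0,2],[0,0,7,0,0,0,2],[0,0,7,0,0,0,2],[0,0,7,0,0,0,2],[0,0,7,0,0,0,2]],
])

```text
time: 1.82
ee_pos: [0.3874, 0.0481, 0.2395]
tcp_rot: [0.715, 0.7, -0.0, -0.0]
ft_force: [1.5, 0.8, 0.7]
grip_width: 0.02
grasp_force: 0.0
```

Emit:
step_arm([
  [[0,0,7,0,0,0,2],[0,0,7,0,0,0,2],[0,0,4,0,0,0,2],[0,0,0,0,0,0,2]],
])

```text
time: 2.15
ee_pos: [0.3874, 0.0487, 0.2395]
tcp_rot: [0.813, 0.582, -0.0, -0.0]
ft_force: [-1.2, -0.0, 0.3]
grip_width: 0.0202
grasp_force: 0.0
```

```bash
python3 - <<'E'
from h import *
W=grab('wrist','w1'); st=manip.get_state(); print(st['ee_pos'],st['tcp_rot'],st['time'],st['grip_width'])
for n,p in dict(gate=(.5334,.1017,.009),a=(.662,-.113,.024),b=(.5586,-.2147,.024),c=(.462,-.0887,.024)).items(): print(n,proj(W,p).round(0))
E
```

```text
[0.38740733 0.04870166 0.23949301] [ 8.12573227e-01  5.82859100e-01 -1.09232861e-04 -9.03634176e-05] 2.2 0.01970959246472552
gate [416. 101.]
a [542. 225.]
b [481. 304.]
c [401. 253.]
```

View pics/w1.png

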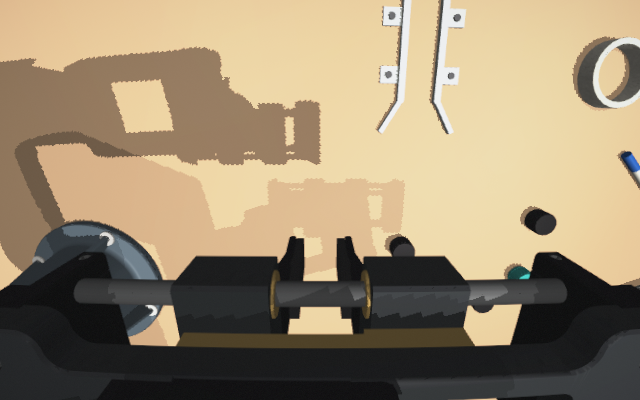

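The wrist view shows the track gate at about (418,100), with rails at columns ~402 and ~438 and wing tips at (380,132) and (450,132). Cap_a is at (540,222), and cap_c is at (401,245), partly behind a finger.

```bash
python3 - <<'E'
from h import *
W=load('w1'); im=W['frame'].astype(int); sat=im.max(2)-im.min(2); m=(sat<50)&(im.min(2)>120)
Lc=[];Rc=[]
for r in list(range(2,100,6))+list(range(96,134,3)):
    c=np.where(m[r,360:470])[0]+360
    runs=np.split(c,np.where(np.diff(c)>1)[0]+1)
    L=max([x for x in runs if len(x) and x[-1]<419],key=lambda x:x[-1],default=None); Rr=min([x for x in runs if len(x) and x[0]>419],key=lambda x:x[0],default=None)
    if L is None or Rr is None: continue
    a=onz(W,(L[-1]+.5,r),.009)[:2]; b=onz(W,(Rr[0]-.5,r),.009)[:2]
    print(r,L[0],L[-1],Rr[0],Rr[-1],a.round(4),b.round(4),np.linalg.norm(a-b).round(4))
    if r<92: Lc.append(a);Rc.append(b)
Lc=np.array(Lc);Rc=np.array(Rc);M=(Lc+Rc)/2
v=cv2.fitLine(M.astype(np.float32),cv2.DIST_L2,0,.01,.01).ravel(); d=v[:2]*np.sign(v[1]); print('yaw',np.degrees(np.arctan2(d[1],d[0])),'pt',v[2:])
n=np.array([-d[1],d[0]]); print('old gate offset n',(np.array([.5334,.1017])-v[2:])@n, 'width',((Lc-Rc)@n).mean())
for c,z in [((540,222),0)]:
    g=im.max(2)[195:250,510:565]; q=(g<70).astype(np.uint8); k=cv2.connectedComponentsWithStats(q); i=1+np.argmax(k[2][1:,4]); print(k[2][i]+[510,195,0,0,0],k[3][i]+[510,195],onz(W,k[3][i]+[510,195],.012))
E
```

```text
2 404 411 443 450 [0.5545 0.2095] [0.5891 0.1988] 0.0362
8 403 410 443 459 [0.5518 0.2038] [0.5876 0.1926] 0.0375
14 403 410 442 455 [0.5502 0.1977] [0.585  0.1868] 0.0365
20 403 409 441 453 [0.5475 0.1919] [0.5824 0.1809] 0.0366
26 402 409 441 464 [0.5459 0.1858] [0.581  0.1747] 0.0368
32 402 409 441 447 [0.5442 0.1795] [0.5795 0.1684] 0.037
38 401 408 440 446 [0.5415 0.1736] [0.5769 0.1624] 0.0371
44 401 408 439 446 [0.5398 0.1673] [0.5742 0.1563] 0.0361
50 401 407 439 445 [0.5371 0.1613] [0.5727 0.1499] 0.0375
56 400 407 438 445 [0.5354 0.1548] [0.5701 0.1437] 0.0364
62 400 406 438 444 [0.5326 0.1487] [0.5686 0.1372] 0.0378
68 400 406 437 459 [0.5309 0.1422] [0.5659 0.1309] 0.0368
74 399 405 437 447 [0.528 0.136] [0.5643 0.1242] 0.0382
80 399 405 436 458 [0.5263 0.1293] [0.5616 0.1179] 0.0371
86 398 405 435 442 [0.5246 0.1226] [0.5589 0.1114] 0.0361
92 398 404 434 441 [0.5217 0.1162] [0.5561 0.1049] 0.0362
98 397 404 434 440 [0.5199 0.1093] [0.5546 0.098 ] 0.0364
96 397 404 434 441 [0.5205 0.1116] [0.5551 0.1003] 0.0364
99 397 404 434 440 [0.5196 0.1082] [0.5543 0.0968] 0.0365
102 396 403 434 440 [0.5176 0.1051] [0.5535 0.0933] 0.0378
105 394 400 436 442 [0.5131 0.1028] [0.5551 0.089 ] 0.0442
108 392 398 437 443 [0.5098 0.1001] [0.5556 0.0851] 0.0482
111 390 396 439 445 [0.5065 0.0974] [0.5572 0.0807] 0.0534
114 388 394 440 446 [0.5032 0.0947] [0.5576 0.0768] 0.0573
117 386 392 442 447 [0.4998 0.0919] [0.5593 0.0723] 0.0626
120 385 390 443 448 [0.4965 0.0892] [0.5598 0.0683] 0.0666
123 383 388 444 450 [0.4931 0.0864] [0.5602 0.0643] 0.0707
126 381 386 445 451 [0.4897 0.0837] [0.5607 0.0602] 0.0747
129 379 385 447 452 [0.4875 0.0805] [0.5624 0.0557] 0.0788
132 380 383 448 453 [0.4841 0.0777] [0.5629 0.0516] 0.0829
yaw 71.01128 pt [0.55693597 0.16133644]
old gate offset n 0.002850574290302093 width 0.03690394211117815
[525 209  31  26 580] [539.75 221.5 ] [ 0.66673242 -0.11385823  0.012     ]
```

Emit:
step_arm([
  [[0,0,0,-2.6,1.9,0,2],[0,0,0,-2.6,1.9,0,2],[0,0,0,-2.6,1.9,0,2],[0,0,0,-2.6,1.9,2,2],[0,0,0,-2.6,2.0,3,2],[0,0,0,-2.7,2.0,3,2],[0,0,0,0,0,4,2],[0,0,0,0,0,0,2]],
])

```text
time: 2.87
ee_pos: [0.4421, -0.1328, 0.1168]
tcp_rot: [0.813, 0.582, -0.003, -0.007]
ft_force: [-2.7, 0.5, -0.9]
grip_width: 0.0201
grasp_force: 0.0
```

```bash
python3 - <<'E'
from h import *
W=grab('wrist','w2'); st=manip.get_state(); print(st['ee_pos'],st['tcp_rot'],st['time'],st['grip_width'])
for n,p in dict(gate=(.536,.0995,.009),c=(.464,-.0896,.012)).items(): print(n,proj(W,p).round(0))
im=W['frame'];g=im.max(2)
p=proj(W,(.464,-.0896,.012)).astype(int);print(g[p[1],p[0]-40:p[0]+40:3])
E
```

```text
[ 0.44239197 -0.13196985  0.11987164] [ 0.81306831  0.58213661 -0.00244164 -0.00556207] 2.9167 0.020283852725870945
gate [ 340. -124.]
c [328. 155.]
[125 125 125 125 125 169 168 168  39  42  42  59  72  60  73  42  41  41
  41  41  37 168 169 168 168 232 245]
```

View pics/w2.png

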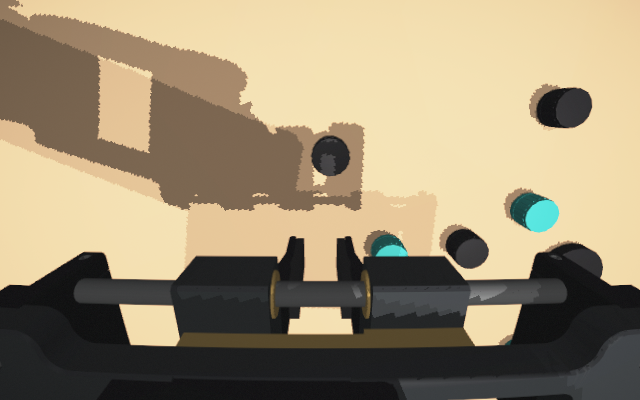

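Cap_c shows at (330,155), as predicted, almost in line with the fingers. The nearest turquoise cap, at (388,248), is clear of the landing spot.

Emit:
step_arm([
  [[0,0,0,-0.5,0.6,1,2],[0,0,0,0,0,3,2],[0,0,0,0,0,3,2],[0,0,0,0,0,2,2],[0,0,0,0,0,0,2],[0,0,0,0,0,0,2]],
])

```text
time: 3.42
ee_pos: [0.4504, -0.1396, 0.0352]
tcp_rot: [0.813, 0.583, 0.0, 0.001]
ft_force: [-0.2, 0.3, -0.1]
grip_width: 0.0197
grasp_force: 0.0
```

```bash
cat > tr.py <<'E'
from h import *
from scipy.spatial.transform import Rotation as Ro
G=np.array([.5352,.0998]); th=np.radians(71.0); D=np.array([np.cos(th),np.sin(th)]); N=np.array([D[1],-D[0]])  # N ~ tool y
def rep(pts={}):
    st=manip.get_state(); R=Ro.from_quat(st['tcp_rot']).as_matrix(); p=st['ee_pos']
    print('t',st['time'],'tcp',p.round(4),'yaw',np.degrees(np.arctan2(R[1,0],R[0,0])).round(2),'track',(1e3*(p[:2]-G)@D).round(1),(1e3*(p[:2]-G)@N).round(1),'w',st['grip_width'].round(4),'f',np.round(st['ft_force'],1))
    for n,q in pts.items():
        e=np.array(q)-p[:2]; print(n,'in tool cm',(100*e@R[:2,0]).round(2),(100*e@R[:2,1]).round(2),'track mm',(1e3*(np.array(q)-G)@D).round(1),(1e3*(np.array(q)-G)@N).round(1))
E
python3 -c "
from tr import *
rep(dict(c=(.464,-.0896),b=(.561,-.2161),a=(.6655,-.1138),pre=tuple(G-.06*D)))"
```

```text
Traceback (most recent call last):
  File "tr.py", line 6, in rep
    print('t',st['time'],'tcp',p.round(4),'yaw',np.degrees(np.arctan2(R[1,0],R[0,0])).round(2),'track',(1e3*(p[:2]-G)@D).round(1),(1e3*(p[:2]-G)@N).round(1),'w',st['grip_width'].round(4),'f',np.round(st['ft_force'],1))
                                                                                                                                                                 ^^^^^^^^^^^^^^^^^^^^^^
AttributeError: 'float' object has no attribute 'round'
```

```bash
sed -i "s/st\['grip_width'\].round(4)/round(st['grip_width'],4)/" tr.py
python3 -c "
from tr import *
rep(dict(c=(.464,-.0896),b=(.561,-.2161),a=(.6655,-.1138),pre=tuple(G-.06*D)))"
```

```text
t 3.4167 tcp [ 0.4504 -0.1396  0.0352] yaw 71.31 track -253.9 -2.2 w 0.0197 f [-0.2  0.3 -0.1]
c in tool cm 5.17 -0.32 track mm -202.3 -5.7
b in tool cm -3.7 12.93 track mm -290.3 127.2
a in tool cm 9.33 19.55 track mm -159.5 192.7
pre in tool cm 19.39 0.33 track mm -60.0 0.0
```

Emit:
step_arm([
  [[0,0,0,0,-0.3,0.6,2],[0,0,0,1,0,0,2],[0,0,0,1,0,0,2],[0,0,0,0.7,0,0,2],[0,0,0,0.8,0,0,2],[0,0,0,1.2,0.1,0,2],[0,0,0,1.4,0.1,0,2],[0,0,0,1.5,0.1,0,2],[0,0,0,1.5,0.1,0,2],[0,0,0,1.4,0.1,0,2]],
])

```text
time: 4.25
ee_pos: [0.4856, -0.0393, 0.028]
tcp_rot: [0.813, 0.583, 0.0, 0.0]
ft_force: [0.7, -0.6, -1.0]
grip_width: 0.0202
grasp_force: 0.1
```

Emit:
step_arm([
  [[0,0,0,1.5,0.05,0,2],[0,0,0,1.5,0,0,2],[0,0,0,1.5,0,0,2],[0,0,0,1.5,0,0,2],[0,0,0,1.2,0,0,2],[0,0,0,0.8,0,0,2],[0,0,0,0.3,0,0,2],[0,0,0,0,0,0,2]],
])

```text
time: 4.92
ee_pos: [0.5125, 0.0383, 0.0278]
tcp_rot: [0.813, 0.583, 0.0, 0.0]
ft_force: [0.1, -0.2, 0.3]
grip_width: 0.0201
grasp_force: 0.0
```

```bash
python3 - <<'E'
from tr import *
W=grab('wrist','w3'); rep()
for x in (-40,0,125): print(x,proj(W,(*(G+D*x/1e3),.009)).round(0))
E
```

```text
t 4.9667 tcp [0.5123 0.0378 0.0277] yaw 71.25 track -66.1 -1.4 w 0.0202 f [ 0.9 -0.4 -0.3]
-40 [321. 213.]
0 [322. 146.]
125 [ 324. -122.]
```

View pics/w3.png

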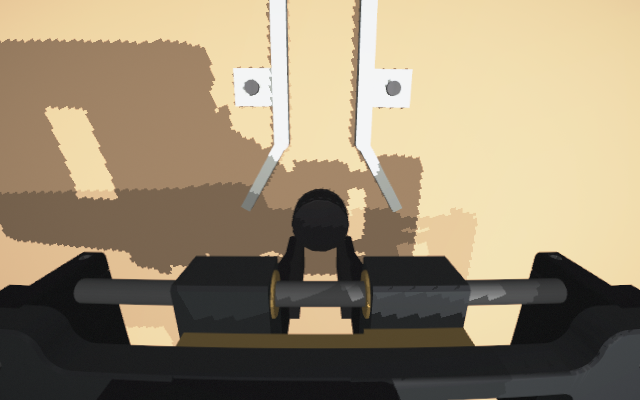

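The cap is nested at (320,220) and centred on the lane axis. The gate's inner edges are at columns 288 and 357, which matches my axis. Next I back off, close the fingers, and push with the flat closed tips so the rails can guide the cap.

Emit:
step_arm([
  [[0,0,0,0.8,0.1,-0.15,2],[0,0,0,1.1,0,0,2],[0,0,0,1.0,0,0,2],[0,0,0,0.6,0,0,2],[0,0,0,-0.7,0,0,2],[0,0,0,-1,0,0,0],[0,0,0,0,0,0,0],[0,0,0,0,0,0,0],[0,0,0,0,0,0,0],[0,0,0,0,0,0,0]],
])

```text
time: 5.8
ee_pos: [0.5191, 0.0539, 0.0292]
tcp_rot: [0.813, 0.582, -0.0, -0.0]
ft_force: [-0.2, -0.1, 0.0]
grip_width: 0.0014
grasp_force: 0.0
```

```bash
python3 - <<'E'
from tr import *
rep()
W=grab('wrist','w4'); 
g=W['frame'].max(2); print(proj(W,(*(G-D*.009),.024)).round(0))
m=(g[100:245,295:350]<75).astype(np.uint8);k=cv2.connectedComponentsWithStats(m);print(k[2][1:],k[3][1:])
E
```

```text
t 5.8 tcp [0.5191 0.0539 0.0292] yaw 71.17 track -48.7 -0.3 w 0.0014 f [-0.2 -0.1  0. ]
[319. 197.]
[[   0   58   55   62 2718]
 [   9  136   15    9  113]
 [  27  136   15    9  110]] [[ 25.60228109  89.1924209 ]
 [ 15.81415929 140.65486726]
 [ 33.99090909 140.7       ]]
```

Emit:
step_arm([
  [[0,0,0,0.8,0,0,0],[0,0,0,0.8,0,0,0],[0,0,0,1,0,0,0],[0,0,0,1,0,0,0],[0,0,0,1,0,0,0],[0,0,0,1,0,0,0],[0,0,0,1,0,0,0],[0,0,0,0.8,0,0,0],[0,0,0,0,0,0,0]],
])

```text
time: 6.6
ee_pos: [0.5438, 0.1261, 0.0293]
tcp_rot: [0.812, 0.583, 0.001, 0.0]
ft_force: [0.3, -0.5, -1.0]
grip_width: 0.0006
grasp_force: 0.0
```

```bash
python3 - <<'E'
from tr import *
rep()
W=grab('wrist','w5')
E
```

```text
t 6.6 tcp [0.5438 0.1261 0.0293] yaw 71.33 track 27.7 -0.5 w 0.0006 f [ 0.3 -0.5 -1. ]
```

View pics/w5.png

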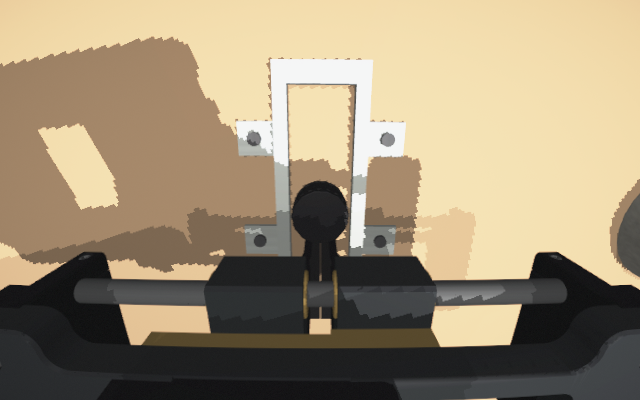

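The cap is inside the lane at (320,210), upright. The stop edge is at row 84. I'll push it on.

Emit:
step_arm([
  [[0,0,0,1,0,0,0],[0,0,0,1,0,0,0],[0,0,0,1,0,0,0],[0,0,0,0.8,0,0,0],[0,0,0,0.6,0,0,0],[0,0,0,0.4,0,0,0],[0,0,0,0,0,0,0],[0,0,0,-1,0,0,0],[0,0,0,-1,0,-2,0],[0,0,0,0,0,-4,2]],
])

```text
time: 7.48
ee_pos: [0.547, 0.1483, 0.0854]
tcp_rot: [0.813, 0.582, -0.006, -0.003]
ft_force: [1.2, 0.1, 0.1]
grip_width: 0.0026
grasp_force: 0.0
```

```bash
python3 - <<'E'
from tr import *
W=grab('wrist','w6');T=grab('top','top6'); rep(dict(b=(.561,-.2161)))
def dark(f,c,r,z,th=75):
    x,y=c; m=(f['frame'].max(2)[y-r:y+r+1,x-r:x+r+1]<th).astype(np.uint8); k=cv2.connectedComponentsWithStats(m); i=1+np.argmax(k[2][1:,4]); p=k[3][i]+[x-r,y-r]
    q=onz(f,p,z)[:2]; print(p.round(1),k[2][i],q.round(4),'track',(1e3*(q-G)@D).round(1),(1e3*(q-G)@N).round(1))
c=proj(W,(*(G+.104*D),.02)).astype(int); print(c); dark(W,c,40,.016)
E
```

```text
t 7.5833 tcp [0.5549 0.1498 0.0936] yaw 71.13 track 53.6 2.3 w 0.0088 f [ 1.4 -0.3  0.2]
b in tool cm -34.42 12.41 track mm -290.3 127.2
[326 153]
[325.8 155.8] [  19   20   44   46 1522] [0.568  0.1962] track 101.9 -0.4
```

Emit:
step_arm([
  [[0,0,-6.3,0,0,0,2],[0,0,-6.3,0,0,0,2],[0,0,-6.3,0,0,0,2],[0,0,0,-3.5,0,0,2],[0,0,0,-3.5,0,0,2],[0,0,0,-3.5,0,0,2],[0,0,0,-3.5,0,0,2],[0,0,0,-3.5,0,0,2],[0,0,0,-3.5,0,0,2],[0,0,0,-3.5,0,0,2]],
])

```text
time: 8.42
ee_pos: [0.5512, -0.0964, 0.0887]
tcp_rot: [0.707, 0.708, -0.0, -0.001]
ft_force: [1.1, -0.2, 0.1]
grip_width: 0.0201
grasp_force: 0.0
```

Emit:
step_arm([
  [[0,0,0,-3.5,0.3,0,2],[0,0,0,-3.5,0.3,0,2],[0,0,0,-3.5,0,0,2],[0,0,0,-3,0,0,2],[0,0,0,0,0,0,2]],
])

```text
time: 8.83
ee_pos: [0.559, -0.2366, 0.0891]
tcp_rot: [0.708, 0.706, -0.0, 0.003]
ft_force: [0.1, 0.5, 0.2]
grip_width: 0.02
grasp_force: 0.0
```

```bash
cat >> tr.py <<'E'
def dark(f,c,r,z,th=75):
    x,y=np.array(c).astype(int); x0,y0=max(x-r,0),max(y-r,0)
    m=(f['frame'].max(2)[y0:y+r+1,x0:x+r+1]<th).astype(np.uint8); k=cv2.connectedComponentsWithStats(m); i=1+np.argmax(k[2][1:,4]); p=k[3][i]+[x0,y0]
    q=onz(f,p,z)[:2]; print('blob',p.round(1),k[2][i],q.round(4),'track',(1e3*(q-G)@D).round(1),(1e3*(q-G)@N).round(1)); return tuple(q)
E
python3 - <<'E'
from tr import *
W=grab('wrist','w7'); c=proj(W,(.561,-.2161,.015)); print(c)
q=dark(W,c,35,.016); rep(dict(b=q,b0=(.561,-.2161),pre=tuple(G-.06*D)))
E
```

```text
[320.86400575 194.56234418]
blob [322.1 194.7] [  17   13   42   45 1455] [ 0.5619 -0.2159] track -289.8 128.1
t 8.8833 tcp [ 0.5581 -0.2332  0.0888] yaw 89.81 track -307.4 130.1 w 0.0198 f [ 0.   0.5 -0.2]
b in tool cm 1.73 0.37 track mm -289.8 128.1
b0 in tool cm 1.71 0.28 track mm -290.3 127.2
pre in tool cm 27.61 -4.34 track mm -60.0 0.0
```

Emit:
step_arm([
  [[0,0,0,-3.2,0.35,1,2],[0,0,0,0,0,2,2],[0,0,0,0,0,2,2],[0,0,0,0,0,1,2],[0,0,0,0,0,0,2],[0,0,0,1,0,0,2],[0,0,0,1,0,0,2],[0,0,0,0.7,0,0,2],[0,0,0,0.8,0,0,2],[0,0,0,1.2,-0.2,0,2]],
])

```text
time: 9.72
ee_pos: [0.5613, -0.2137, 0.0302]
tcp_rot: [0.706, 0.708, 0.0, 0.002]
ft_force: [0.3, 0.0, 0.0]
grip_width: 0.0197
grasp_force: 0.0
```

```bash
python3 - <<'E'
from tr import *
rep(dict(pre=tuple(G-.07*D)))
E
```

```text
t 9.7167 tcp [ 0.5613 -0.2137  0.0302] yaw 90.14 track -287.9 126.7 w 0.0197 f [0.3 0.  0. ]
pre in tool cm 24.74 -4.83 track mm -70.0 0.0
```

Emit:
step_arm([
  [[0,0,0,1.5,-0.3,0.05,2],[0,0,0,1.5,-0.35,0,2],[0,0,0,1.5,-0.35,0,2],[0,0,0,1.5,-0.35,0,2],[0,0,0,1.5,-0.35,0,2],[0,0,0,1.5,-0.35,0,2],[0,0,0,1.5,-0.35,0,2],[0,0,0,1.5,-0.35,0,2],[0,0,0,1.5,-0.35,0,2],[0,0,0,1.5,-0.35,0,2]],
])

```text
time: 10.55
ee_pos: [0.525, -0.0628, 0.0287]
tcp_rot: [0.706, 0.708, 0.0, 0.0]
ft_force: [1.2, -1.1, 0.1]
grip_width: 0.0201
grasp_force: 0.1
```

Emit:
step_arm([
  [[0,0,0,1.5,-0.3,0,2],[0,0,0,1.5,-0.3,0,2],[0,0,0,1.5,-0.3,0,2],[0,0,0,1.0,-0.2,0,2],[0,0,0,0.5,0,0,2],[0,0,0,0,0,0,2]],
])

```text
time: 11.05
ee_pos: [0.514, -0.003, 0.0287]
tcp_rot: [0.706, 0.708, -0.0, -0.0]
ft_force: [0.5, -0.4, -0.6]
grip_width: 0.0205
grasp_force: 0.0
```

```bash
python3 - <<'E'
from tr import *
W=grab('wrist','w8'); rep(dict(pre=tuple(G-.07*D)))
q=dark(W,(320,205),30,.016); rep(dict(b=q))
E
```

```text
t 11.1 tcp [ 0.5145 -0.0038  0.0287] yaw 90.18 track -104.7 14.1 w 0.0202 f [ 0.6 -0.1 -0.4]
pre in tool cm 3.74 -0.2 track mm -70.0 0.0
blob [318.6 214.1] [   1   13   57   48 2271] [0.514 0.024] track -78.6 4.6
t 11.1 tcp [ 0.5145 -0.0038  0.0287] yaw 90.18 track -104.7 14.1 w 0.0202 f [ 0.6 -0.1 -0.4]
b in tool cm 2.77 -0.04 track mm -78.6 4.6
```

View pics/w8.png

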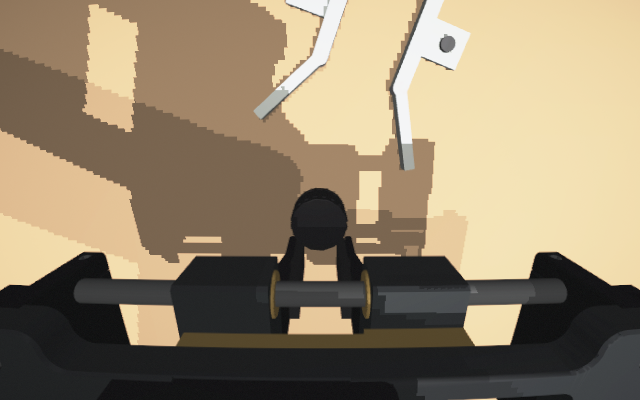

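Cap_b is nested at (319,214), in front of the mouth, with the wing tips at (265,112) and (408,165). I'll back off, turn to lane yaw, and continue.

Emit:
step_arm([
  [[0,0,0,-1.5,0,0,2],[0,0,6.4,0,0,0,2],[0,0,6.4,0,0,0,2],[0,0,6.4,0,0,0,2],[0,0,0,0,-1.2,0,2],[0,0,0,0,0,0,2]],
])

```text
time: 11.6
ee_pos: [0.501, -0.0155, 0.0285]
tcp_rot: [0.815, 0.58, -0.001, -0.001]
ft_force: [-1.3, -0.5, 0.2]
grip_width: 0.0203
grasp_force: 0.0
```

```bash
python3 - <<'E'
from tr import *
W=grab('wrist','w9'); rep()
q=dark(W,proj(W,(*(G-.084*D+.006*N),.015)),35,.016); rep(dict(b=q))
E
```

```text
t 11.65 tcp [ 0.502  -0.0157  0.0285] yaw 70.88 track -120.0 6.2 w 0.0199 f [ 0.5 -0.4 -0.2]
blob [319.5 195.9] [   7    1   58   63 2824] [0.514  0.0206] track -81.8 5.8
t 11.65 tcp [ 0.502  -0.0157  0.0285] yaw 70.88 track -120.0 6.2 w 0.0199 f [ 0.5 -0.4 -0.2]
b in tool cm 3.82 -0.05 track mm -81.8 5.8
```

Emit:
step_arm([
  [[0,0,0,0.8,0,-0.05,2],[0,0,0,0.8,0,0,2],[0,0,0,1,-0.2,0,2],[0,0,0,1.2,-0.2,0,2],[0,0,0,1.2,-0.2,0,2],[0,0,0,1.2,0,0,2],[0,0,0,1.2,0,0,2],[0,0,0,0.9,0,0,2],[0,0,0,0.5,0,0,2],[0,0,0,-0.7,0,0,2]],
])

```text
time: 12.48
ee_pos: [0.5247, 0.065, 0.0293]
tcp_rot: [0.814, 0.581, 0.001, 0.0]
ft_force: [-0.1, -0.6, -0.1]
grip_width: 0.0197
grasp_force: 0.0
```

Emit:
step_arm([
  [[0,0,0,-1,0,0,0],[0,0,0,0,0,0,0],[0,0,0,0,0,0,0],[0,0,0,0,0,0,0],[0,0,0,0,0,0,0]],
])

```text
time: 12.9
ee_pos: [0.5205, 0.0532, 0.0292]
tcp_rot: [0.815, 0.58, -0.0, -0.0]
ft_force: [-0.5, -0.4, -0.1]
grip_width: 0.0014
grasp_force: 0.0
```

```bash
python3 - <<'E'
from tr import *
W=grab('wrist','w10'); rep()
q=dark(W,proj(W,(*(G-.01*D),.015)),35,.016); rep(dict(b=q))
E
```

```text
t 12.95 tcp [0.5205 0.0534 0.0292] yaw 70.87 track -48.7 1.2 w 0.0008 f [-0.6 -0.2  0.4]
blob [319.3 188.9] [  10    0   58   61 2749] [0.5348 0.0929] track -6.6 1.9
t 12.95 tcp [0.5205 0.0534 0.0292] yaw 70.87 track -48.7 1.2 w 0.0008 f [-0.6 -0.2  0.4]
b in tool cm 4.21 0.05 track mm -6.6 1.9
```

Emit:
step_arm([
  [[0,0,0,0.8,-0.1,0,0],[0,0,0,0.8,0,0,0],[0,0,0,1,0,0,0],[0,0,0,1,0,0,0],[0,0,0,1,0,0,0],[0,0,0,1,0,0,0],[0,0,0,1,0,0,0],[0,0,0,1,0,0,0],[0,0,0,0.6,0,0,0],[0,0,0,0.4,0,0,0]],
])

```text
time: 13.78
ee_pos: [0.548, 0.1365, 0.0292]
tcp_rot: [0.814, 0.581, 0.0, 0.0]
ft_force: [0.0, -0.7, 0.1]
grip_width: 0.0006
grasp_force: 0.1
```

Emit:
step_arm([
  [[0,0,0,0,0,0,0],[0,0,0,-1,0,0,0],[0,0,0,-1,0,-2,0],[0,0,0,0,0,-4,2],[0,0,0,0,0,0,2]],
])

```text
time: 14.2
ee_pos: [0.5439, 0.115, 0.0939]
tcp_rot: [0.815, 0.579, 0.003, 0.003]
ft_force: [0.9, 0.6, 0.3]
grip_width: 0.0074
grasp_force: 0.0
```

```bash
python3 - <<'E'
from tr import *
W=grab('wrist','w11'); rep(dict(a=(.6655,-.1138)))
E
```

```text
t 14.25 tcp [0.5433 0.1151 0.0922] yaw 70.82 track 17.1 2.7 w 0.011 f [ 0.3 -0.3 -0.1]
a in tool cm -17.61 19.06 track mm -159.5 192.7
```

View pics/w11.png

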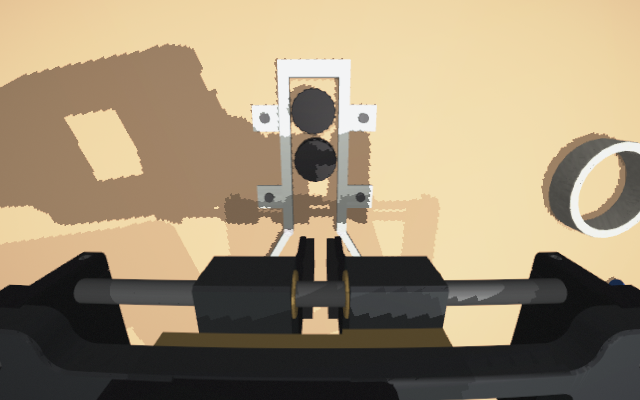

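Both caps stand upright in single file, at (313,110) and (315,160), past the gate. Now cap_a.

Emit:
step_arm([
  [[0,0,-6.8,0,0,0,2],[0,0,-6.8,0,0,0,2],[0,0,-6.8,0,0,0,2],[0,0,-6.8,0,0,0,2],[0,0,-6.8,0,0,0,2],[0,0,-6.8,0,0,0,2],[0,0,-6.8,0,0,0,2],[0,0,-6.6,0,0,0,2],[0,0,0,-2.5,-0.3,0,2],[0,0,0,-3.4,-0.3,0,2]],
])

```text
time: 15.08
ee_pos: [0.5671, 0.0656, 0.0879]
tcp_rot: [0.459, 0.888, -0.001, -0.003]
ft_force: [1.1, -0.5, 0.2]
grip_width: 0.0201
grasp_force: 0.0
```

Emit:
step_arm([
  [[0,0,0,-3.4,-0.4,0,2],[0,0,0,-3.4,-0.4,0,2],[0,0,0,-3.4,-0.4,0,2],[0,0,0,-3.4,-0.4,0,2],[0,0,0,-3.4,-0.4,0,2],[0,0,0,-3.4,-0.4,0,2],[0,0,0,-3,-0.2,0,2],[0,0,0,-1.5,0,0,2],[0,0,0,0,0,0,2]],
])

```text
time: 15.83
ee_pos: [0.6931, -0.1589, 0.088]
tcp_rot: [0.463, 0.886, -0.0, 0.001]
ft_force: [-0.1, 0.8, 0.1]
grip_width: 0.0201
grasp_force: 0.0
```

```bash
python3 - <<'E'
from tr import *
W=grab('wrist','w12'); rep(dict(a=(.6655,-.1138)))
q=dark(W,proj(W,(.6655,-.1138,.015)),32,.016); rep(dict(a=q,pre=tuple(G-.084*D)))
E
```

```text
t 15.8833 tcp [ 0.6915 -0.1563  0.0877] yaw 124.92 track -191.2 231.1 w 0.0198 f [-0.7  0.3  0.5]
a in tool cm 4.97 0.3 track mm -159.5 192.7
blob [323.8 154. ] [  12   11   43   45 1515] [ 0.666  -0.1137] track -159.3 193.2
t 15.8833 tcp [ 0.6915 -0.1563  0.0877] yaw 124.92 track -191.2 231.1 w 0.0198 f [-0.7  0.3  0.5]
a in tool cm 4.94 0.35 track mm -159.3 193.2
pre in tool cm 24.99 -4.94 track mm -84.0 -0.0
```

Emit:
step_arm([
  [[0,0,0,0,0.3,1,2],[0,0,0,0,0,2,2],[0,0,0,0,0,2,2],[0,0,0,0,0,0.9,2],[0,0,0,0,0,0,2],[0,0,0,1,0,0,2],[0,0,0,1,0,0,2],[0,0,0,0.7,0,0,2],[0,0,0,0.8,-0.1,0,2],[0,0,0,1.2,-0.3,0,2]],
])

```text
time: 16.72
ee_pos: [0.665, -0.1156, 0.0315]
tcp_rot: [0.461, 0.888, 0.0, 0.002]
ft_force: [0.2, -0.7, -0.4]
grip_width: 0.02
grasp_force: 0.0
```

```bash
python3 - <<'E'
from tr import *
rep(dict(pre=tuple(G-.084*D)))
E
```

```text
t 16.7167 tcp [ 0.665  -0.1156  0.0315] yaw 125.14 track -161.4 192.9 w 0.02 f [ 0.2 -0.7 -0.4]
pre in tool cm 20.17 -5.03 track mm -84.0 -0.0
```

Emit:
step_arm([
  [[0,0,0,1.4,-0.4,0.2,2],[0,0,0,1.5,-0.42,0,2],[0,0,0,1.5,-0.42,0,2],[0,0,0,1.5,-0.42,0,2],[0,0,0,1.5,-0.42,0,2],[0,0,0,1.5,-0.42,0,2],[0,0,0,1.5,-0.42,0,2],[0,0,0,1.5,-0.42,0,2],[0,0,0,1.5,-0.42,0,2],[0,0,0,1.5,-0.42,0,2]],
])

```text
time: 17.55
ee_pos: [0.5439, -0.0174, 0.0292]
tcp_rot: [0.461, 0.888, 0.0, 0.001]
ft_force: [0.1, -0.7, -0.7]
grip_width: 0.0202
grasp_force: 0.0
```

Emit:
step_arm([
  [[0,0,0,1.3,-0.4,0,2],[0,0,0,0.8,-0.3,0,2],[0,0,0,0.4,0,0,2],[0,0,0,0,0,0,2]],
])

```text
time: 17.88
ee_pos: [0.5239, -0.0011, 0.0287]
tcp_rot: [0.46, 0.888, 0.0, 0.0]
ft_force: [0.6, 1.0, -0.6]
grip_width: 0.02
grasp_force: 0.0
```

```bash
python3 - <<'E'
from tr import *
W=grab('wrist','w13'); rep(dict(pre=tuple(G-.084*D)))
q=dark(W,(320,205),30,.016); 
E
```

```text
t 17.9333 tcp [ 0.5249 -0.0017  0.0287] yaw 125.15 track -99.3 23.2 w 0.02 f [0.9 0.3 0.1]
pre in tool cm 2.78 -0.12 track mm -84.0 -0.0
blob [318.8 214.1] [   1   13   57   48 2271] [0.5087 0.0206] track -83.6 0.8
```

Emit:
step_arm([
  [[0,0,0,-1.5,0,0,2],[0,0,0,-0.5,0,-3,2],[0,0,6.8,0,0,-2,2],[0,0,6.8,0,0,0,2],[0,0,6.8,0,0,0,2],[0,0,6.8,0,0,0,2],[0,0,6.8,0,0,0,2],[0,0,6.8,0,0,0,2],[0,0,6.8,0,0,0,2],[0,0,6.5,0,0,0,2]],
])

```text
time: 18.77
ee_pos: [0.5378, -0.0199, 0.0784]
tcp_rot: [0.816, 0.578, 0.001, 0.001]
ft_force: [0.1, -0.5, 0.6]
grip_width: 0.02
grasp_force: 0.0
```

Emit:
step_arm([
  [[0,0,0,-1.5,-2,0,2],[0,0,0,0,-1.4,0,2],[0,0,0,0,0,0,2]],
])

```text
time: 19.02
ee_pos: [0.4966, -0.0219, 0.078]
tcp_rot: [0.814, 0.58, -0.001, -0.001]
ft_force: [-1.0, 0.6, -0.2]
grip_width: 0.0196
grasp_force: 0.0
```

```bash
python3 - <<'E'
from tr import *
W=grab('wrist','w14')
q=dark(W,proj(W,(*(G-.087*D+.005*N),.015)),35,.016); rep(dict(a=q))
E
```

```text
blob [320.  171.4] [  12   10   45   48 1656] [0.5109 0.0179] track -85.4 3.7
t 19.0667 tcp [ 0.4989 -0.0223  0.0782] yaw 70.94 track -127.3 5.4 w 0.0197 f [ 0.9 -0.1  0.6]
a in tool cm 4.19 -0.17 track mm -85.4 3.7
```

Emit:
step_arm([
  [[0,0,0,0,-0.1,2,2],[0,0,0,0,0,2,2],[0,0,0,0,0,0.9,2],[0,0,0,0,0,0,2],[0,0,0,0.9,0,0,2],[0,0,0,0.9,0,0,2],[0,0,0,0.8,0,0,2],[0,0,0,1.2,-0.2,0,2],[0,0,0,1.2,-0.1,0,2],[0,0,0,1.2,0,0,2]],
])

```text
time: 19.9
ee_pos: [0.5152, 0.0404, 0.0297]
tcp_rot: [0.814, 0.581, 0.0, 0.0]
ft_force: [-0.7, -0.4, 0.2]
grip_width: 0.0198
grasp_force: 0.1
```

Emit:
step_arm([
  [[0,0,0,1.2,0,0,2],[0,0,0,1.0,0,0,2],[0,0,0,0.8,0,0,2],[0,0,0,0.5,0,0,2],[0,0,0,-0.7,0,0,2],[0,0,0,-1,0,0,0],[0,0,0,0,0,0,0],[0,0,0,0,0,0,0],[0,0,0,0,0,0,0],[0,0,0,0,0,0,0]],
])

```text
time: 20.73
ee_pos: [0.521, 0.0552, 0.0292]
tcp_rot: [0.814, 0.58, -0.0, -0.0]
ft_force: [0.2, -0.0, -0.3]
grip_width: 0.0012
grasp_force: 0.0
```

```bash
python3 - <<'E'
from tr import *
W=grab('wrist','w15'); rep()
q=dark(W,proj(W,(*(G-.01*D),.015)),30,.016); rep(dict(a=q))
E
```

```text
t 20.7833 tcp [0.521  0.0553 0.0292] yaw 70.97 track -46.7 1.1 w 0.0009 f [ 0.4 -0.1  0.4]
blob [319.1 191.9] [   5    0   56   54 2518] [0.5345 0.0933] track -6.3 1.5
t 20.7833 tcp [0.521  0.0553 0.0292] yaw 70.97 track -46.7 1.1 w 0.0009 f [ 0.4 -0.1  0.4]
a in tool cm 4.03 0.04 track mm -6.3 1.5
```

Emit:
step_arm([
  [[0,0,0,0.8,-0.1,0,0],[0,0,0,0.8,0,0,0],[0,0,0,1,0,0,0],[0,0,0,1,0,0,0],[0,0,0,0.8,0,0,0],[0,0,0,0.5,0,0,0],[0,0,0,0,0,0,0],[0,0,0,-1,0,0,0],[0,0,0,-1,0,-2,0],[0,0,0,-1,0,-4,0]],
])

```text
time: 21.62
ee_pos: [0.5223, 0.0731, 0.086]
tcp_rot: [0.814, 0.581, -0.004, -0.003]
ft_force: [0.3, 0.2, 0.8]
grip_width: -0.0
grasp_force: 0.0
```

Emit:
step_arm([
  [[0,0,0,-1,0,-4,0],[0,0,0,0,0,-3,0],[0,0,0,0,0,0,0],[0,0,0,0,0,0,0]],
])

```text
time: 21.95
ee_pos: [0.5237, 0.0634, 0.161]
tcp_rot: [0.814, 0.58, 0.002, 0.001]
ft_force: [0.8, 0.2, -0.6]
grip_width: -0.0002
grasp_force: 0.0
```

```bash
python3 - <<'E'
from tr import *
W=grab('wrist','w16'); rep()
for x in (28,63,102): dark(W,proj(W,(*(G+x/1e3*D),.015)),14,.018)
E
```

```text
t 22.0 tcp [0.5225 0.0637 0.1594] yaw 70.96 track -38.3 -0.3 w 0.0003 f [ 1.2  0.2 -0.3]
blob [317.5 128.5] [  0   0  29  28 724] [0.5451 0.128 ] track 29.9 0.2
blob [317.4  91.1] [  0   0  29  29 767] [0.5563 0.1606] track 64.4 0.2
blob [317.  48.] [  0   0  29  29 829] [0.5682 0.1959] track 101.6 -0.1
```

View pics/w16.png

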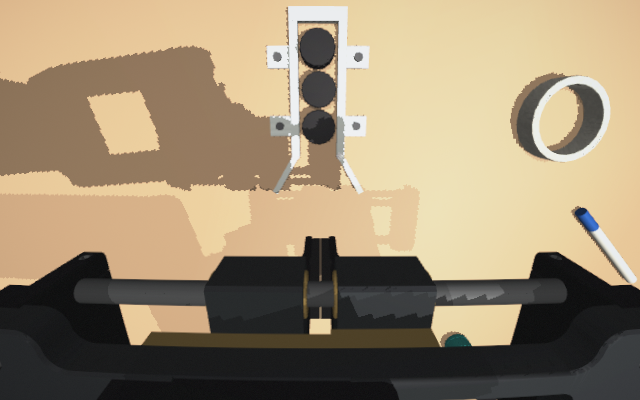

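All three caps are upright in single file at (317,48), (318,90) and (318,127). The last cap's near edge is at row 144, well past the gate at row ~160, and the gripper is clear.

```bash
python3 -c "
from workcell import manip
print(manip.hand_in())"
```

```text
the job is handed in; nothing more can be done
None
```

I pushed the three black caps one at a time through the gate; the last image shows them upright in single file, all past the gate, and I handed the job in at about 22 s without moving any bystander that I could see.

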